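# Park the tall dial gauge

### The job

Pick up the tall dial gauge stand and stand it upright on the empty parking plate, with its foot inside the raised ring. It is top-heavy, so keep it upright all the way and set it down rather than dropping it. Do not disturb the short dial gauge that stands on the other plate.

Things in the scene. Friction and masses are not known exactly. Their poses are not given: they have to be found in the camera images.
- gauge_mid (a point): Tall dial gauge stand, loose on the bench, 220 mm tall, 0.35 kg: round steel foot 46 mm wide and 14 mm thick, 12 mm post, clamp block, round dial on top. The point is on the post's axis half-way up, 110 mm above the foot's underside; z is up. Top-heavy: its centre of mass is about 120 mm above the underside, so it falls if tilted over 10 degrees. (A bare stand without dial is a bystander.)
- gauge_dial (a point): Centre of the tall gauge's dial, on the post's axis, 194 mm above the foot's underside: a steel disc 52 mm in diameter, 24 mm thick, white flat faces looking to +x and -x, so it is gripped by closing along x. A thin plunger sticks out 26 mm past its rim to +y. Below it is a clamp block (20 mm along x, 24 mm along y), its top 24 mm under this point.
- free_ring: Empty parking plate, fixed to the bench: square steel plate 110 x 110 mm, 5 mm thick, with a dark round rim on it, 81 mm inside diameter, 6 mm high (top 11 mm above the bench). Origin: centre of its underside, on the bench; the foot is to stand on its upper face, 5 mm above that. It may be left, middle or right on the bench.
- short_mid (a point): Short dial gauge, 97 mm tall, loose, standing inside the ring of a second, identical parking plate; leave it alone. The point is on its axis half-way up, 48.5 mm above the underside of its foot. Its top is 102 mm above the bench.
Things that resemble listed ones, but are neither listed nor needed, are in the scene too. Leave any orange look-alike of the part that bears short_mid alone.

How it is judged:
On the way:
1. the tall gauge is lifted clear of the bench (height (world z) of gauge_mid above 0.14 m and angle between gauge_mid's own z axis and vertical below 0.35 rad), for 0.2 s.
At the end, for the whole second after the job is handed in: The tall gauge stands released and upright (within 3.4 degrees, as it does when its foot is flat) on the empty plate, its foot inside the ring (axis within 22 mm of the ring's centre) and resting on the plate (within 4 mm); the short gauge still stands within 15 mm of where it was (horizontal distance between gauge_mid and free_ring below 0.022 m and height (world z) of gauge_mid between 0.11 and 0.119 m and angle between gauge_mid's own z axis and vertical below 0.06 rad and distance of short_mid from where it was at the start of the episode below 0.015 m and angle between short_mid's own z axis and vertical below 0.1 rad); the robot touches nothing.
It fails at once if the tall gauge tips by more than 20 degrees (angle between gauge_mid's own z axis and vertical above 0.35 rad).
It fails at once if the tall gauge is dropped: not held by the fingers while more than 25 mm above the bench (height (world z) of gauge_mid above 0.14 m and contact force between the fingers and gauge below 0.05 N).
It fails at once if the short gauge is knocked over or shifted by more than 20 mm (distance of short_mid from where it was at the start of the episode above 0.02 m or angle between short_mid's own z axis and vertical above 0.35 rad).
It also fails if it takes over 45 s, if anything falls off the work surface, if the arm or the gripper's body presses on something with over 40 N, if the wrist force passes 120 N, or if a joint passes its speed limit or range.

### The arm

A 6-joint arm with a two-finger parallel gripper is mounted at the origin on the work surface. World frame = base frame: x ahead of the robot, y to its left, z up, the work surface at z = 0. Lengths are in m, angles in rad, forces in N, time in s.
With the tool pointing down it reaches from about 0.35 to 0.875 m from the base axis. Payload 4.2 kg.
Tool frame: the origin (TCP) lies midway between the tips of the shut fingers; the grasp point (between the pads) lies 19 mm behind it; y points along the fingers, z is the direction in which the jaws open and shut, and the axes are right-handed (so a half turn about y gives the same grasp; the last joint's range is limited). The gripper opens to 85 mm and grips with 20 to 120 N. Pads are 22 mm wide; open, the fingers measure 114 mm over their backs; the gripper's body (76 mm by 85 mm) begins 54 mm behind the grasp point. The pads swing forward as they close: fully open they stand 13 mm farther back than shut.
Start: joints at [1.41, 0.385, 0.008, 0, -1.194, -0.259], TCP at [0.255, 0.571, 0.231] pointing down, gripper open.
Joint ranges: [-3.14, 3.14], [-1.21, 2.06], [-1.07, 1.41], [-3.16, 2.05], [-2.99, -0.16], [-3.1, 3.1]. Speed limits (rad/s): [2.79, 2.79, 3.14, 3.14, 3.14, 3.14].

### API

Orientations are given as a unit quaternion [x, y, z, w].
In Python, from rig import bot gives the robot as it stands.
- The arm moves only by the tool step_arm, never from a script. Its argument "deltas" is a list of rows, each a list of 7 numbers: the turn, a rotation vector about the tool's x, y, z in rad, then the shift along the tool's x, y, z in m, then the finger opening in m, from 0 to 0.0854. In form: [[ax, ay, az, tx, ty, tz, grip], ...]. A call has 1 to 10 rows; each row is the pose to reach, as a shift and turn from the pose commanded when the call began, along the tool's axes at that moment; what a row does not reach only later rows make up. A row lasts 1/10 s, in which the tool goes at most 50 mm and 8.59 degrees, less where a joint would pass 70% of its speed; a pose out of reach is approached as far as the arm can. A call with a gripper value outside its range is refused whole. The fingers move at their own pace and stop on an object; the grip force is fixed at half the most. Time passes only in rows, so rows that repeat a pose let the fingers close. It gives the time, the measured TCP pose, the force and the opening at its end, in the units of the state.
- bot.observe(): the state, without advancing time (a new reading comes with each control period).
- bot.snapshot(name): name is "scene" or "side" or "wrist"; returns the picture (384x512x3 uint8, red, green, blue); there is no depth.
- bot.calibration(name): a dict with "fov_y" (degrees; the focal length in pixels is half the picture's height over the tangent of half this angle, whatever the lens; pixels are square), "cx", "cy" (the principal point, pixels), "pose" (4x4, takes a point from camera to world coordinates). Camera axes: x right, y up, looking along -z (the intrinsics and any distortion apply to the point x, -y, -z); pixel columns grow to the right and rows downward; lengths in m; the calibration is good to about 2 mm. The wrist camera is an equidistant fisheye: a pixel r from the principal point sees the ray r / f radians off the axis. A picture is of the moment at which its call begins: read the wrist's pose just before it. calibration takes no time and is no camera call; for the wrist camera it gives the pose at the moment of the call.
- bot.close_job(): hands the job in, once; it reports no verdict.
Trained networks look in the newest picture that a camera, given by its name, has taken for a name from the list of things; names that differ only in an ending like _2 or _b are one class to them, and where a whole thing is asked for, a point or a joint stands for the part that bears it (a point fixed in the world has none). Each returns a list of dicts, best first, with "confidence" (0 to 1); they miss things now and then, are a little off and sometimes report something else, mostly with a low value. They report only what shows in the picture. A call takes as long as a camera call. They do not tell look-alikes from the thing itself.
- bot.spot_in(camera, target): "xy" ([column, row] in pixels, amid what is visible of it).
- bot.outline_of(camera, target): "region" (384x512 bool, what is visible of it) and "xy" ([column, row] in pixels, amid what is visible of it).
- bot.mark_of(camera, target): "xy" ([column, row] in pixels: a listed point, or the origin of a listed thing).
The state is a dict: "t": time; "joint_pos": joint angles; "qvel": joint speeds; "joint_efforts": joint torques, N m; "ee_pos": TCP position; "ee_rot": TCP orientation; "force": force on the tool from outside, world axes, zero at the start; "torque": the same for the moment, N m; "gripper_width": opening from 0.0 (shut) to 1.0 (fully open).
Only numpy, scipy, OpenCV 4.12 (cv2) and the standard library are available. Lean on these libraries where they do the work, as an engineer would, in place of code of your own. Each camera call takes 0.05 s, during which the arm holds its last target.

## Working session

There is one attempt and no reset: what is moved stays moved. The work goes in short steps, Python scripts to look and compute and a tool call to move; the robot and the scene stay as the last step left them, time stands still between calls to the robot, and variables do not carry over. Pictures are saved under pics/ and viewed, and the job is handed in when it is done.

Besides the shell and the picture viewer there is one more tool, called after ">>>" as name([rows], argument=value, ...), one row to a line, values as JSON. step_arm: Moves the arm, as the interface text tells. Its arguments: {"type":"object","properties":{"deltas":{"type":"array","items":{"type":"array","items":{"type":"number"}}}},"required":["deltas"]}

```bash
mkdir -p pics; ls; cat > h.py <<'E'
import numpy as np, cv2
from rig import bot
def snap(c,n):
    im=np.array(bot.snapshot(c)); cv2.imwrite(f'pics/{n}.png',im[:,:,::-1].copy()); return im
def ray(c,xy,cal=None):
    k=cal or bot.calibration(c); f=192/np.tan(np.radians(k['fov_y'])/2); P=np.array(k['pose'])
    u=(xy[0]-k['cx'])/f; v=(xy[1]-k['cy'])/f
    if c=='wrist':
        r=np.hypot(u,v); s=np.sin(r)/r if r>1e-9 else 1; d=np.array([u*s,-v*s,-np.cos(r)])
    else: d=np.array([u,-v,-1.])
    d=P[:3,:3]@d; return P[:3,3],d/np.linalg.norm(d)
def atz(c,xy,z,cal=None):
    o,d=ray(c,xy,cal); return o+d*(z-o[2])/d[2]
def tri(rs):
    A=sum(np.eye(3)-np.outer(d,d) for o,d in rs); b=sum((np.eye(3)-np.outer(d,d))@o for o,d in rs)
    p=np.linalg.solve(A,b); return p,[np.linalg.norm((np.eye(3)-np.outer(d,d))@(p-o)) for o,d in rs]
def proj(c,p,cal=None):
    k=cal or bot.calibration(c); f=192/np.tan(np.radians(k['fov_y'])/2); P=np.array(k['pose'])
    q=P[:3,:3].T@(np.array(p)-P[:3,3]); q=np.array([q[0],-q[1],-q[2]])
    if c=='wrist':
        h=np.hypot(q[0],q[1]); r=np.arctan2(h,q[2]); return k['cx']+f*r*q[0]/h,k['cy']+f*r*q[1]/h
    return k['cx']+f*q[0]/q[2],k['cy']+f*q[1]/q[2]
E
python3 - <<'E'
from h import *
np.set_printoptions(precision=4,suppress=True)
for c in ['scene','side','wrist']:
    k=bot.calibration(c); print(c,{a:(np.array(b) if a=='pose' else b) for a,b in k.items()})
    snap(c,c+'0')
    for t in ['gauge_mid','gauge_dial','free_ring','short_mid']:
        print(t,[(np.round(r['xy'],1).tolist(),round(r['confidence'],2)) for r in bot.mark_of(c,t)])
s=bot.observe();print(s)
E
```

```text
pics
scene {'fov_y': 43.321470356586914, 'cx': 256.6636043739731, 'cy': 192.83754638269158, 'pose': array([[-0.0731, -0.7649,  0.64  ,  1.2005],
       [ 0.9972, -0.0679,  0.0326, -0.0048],
       [ 0.0185,  0.6406,  0.7677,  0.8979],
       [ 0.    ,  0.    ,  0.    ,  1.    ]])}
gauge_mid [([276.9, 219.5], 0.55)]
gauge_dial [([279.1, 190.2], 0.92)]
free_ring [([392.6, 255.2], 0.76), ([277.7, 219.2], 0.23)]
short_mid [([103.3, 224.2], 0.62), ([163.6, 213.0], 0.61)]
side {'fov_y': 50.96624135735631, 'cx': 251.47887355814046, 'cy': 191.15169818754052, 'pose': array([[ 0.9078,  0.3065, -0.2864,  0.2122],
       [-0.4195,  0.6663, -0.6165, -0.7103],
       [ 0.0019,  0.6798,  0.7334,  0.9407],
       [ 0.    ,  0.    ,  0.    ,  1.    ]])}
gauge_mid [([271.5, 182.3], 0.8)]
gauge_dial [([268.9, 157.6], 0.93)]
free_ring []
short_mid [([298.2, 258.1], 0.89), ([339.6, 298.9], 0.7)]
wrist {'fov_y': 65.70646984690485, 'cx': 257.7728831870391, 'cy': 190.56743240782404, 'pose': array([[-0.4087,  0.8653,  0.2904,  0.3297],
       [-0.9127, -0.3874, -0.1301,  0.5368],
       [-0.0001, -0.3182,  0.948 ,  0.3748],
       [ 0.    ,  0.    ,  0.    ,  1.    ]])}
gauge_mid []
gauge_dial []
free_ring []
short_mid []
{'t': 0.75, 'joint_pos': array([ 1.4096,  0.3847,  0.0079, -0.    , -1.194 , -0.2586]), 'qvel': array([ 0.0002, -0.0007,  0.0005, -0.0012, -0.0016,  0.0013]), 'joint_efforts': array([  0.0002, -39.1995,  18.8594,   4.1903,  -0.0003,   0.    ]), 'ee_pos': array([0.2547, 0.5707, 0.2313]), 'ee_rot': array([ 0.1473,  0.6916, -0.6916, -0.1473]), 'force': array([ 0.4872, -0.4103, -0.4445]), 'torque': array([ 0.007 , -0.0048, -0.0001]), 'gripper_width': 1.0003628272514355}
```

View pics/scene0.png

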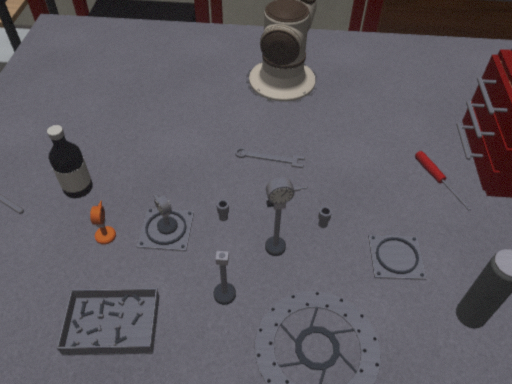

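View pics/side0.png

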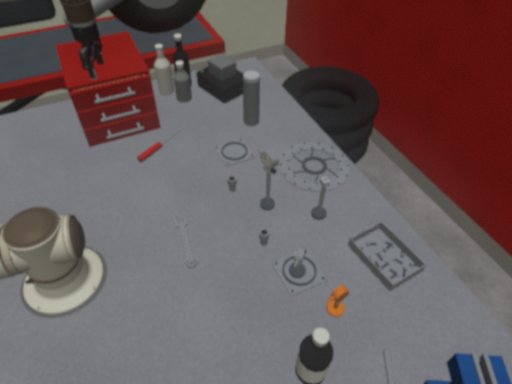

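View pics/wrist0.png

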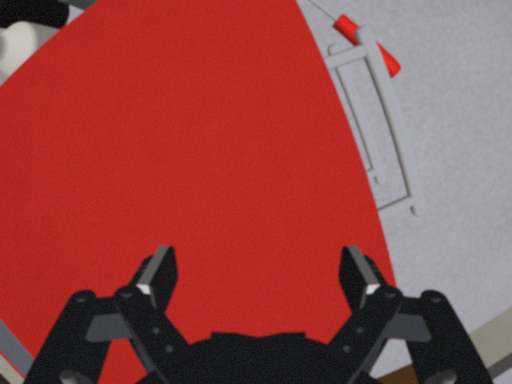

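The scene picture shows the tall gauge with its dial at (280,190) and foot at (276,246), the plunger pointing right. The empty ring is at (398,255). The short gauge stands in its ring at (166,226), with an orange look-alike at (104,225). The bare stand is at (224,290). The side view agrees, with the ring at (234,151) and the gauge foot at (267,203).

```bash
cat > m.py <<'E'
from h import *
np.set_printoptions(precision=4,suppress=True)
print('dial',tri([ray('scene',(279.1,190.2)),ray('side',(268.9,157.6))]))
print('mid',tri([ray('scene',(276.9,219.5)),ray('side',(271.5,182.3))]))
for c in ['scene','side']:
    im=cv2.imread(f'pics/{c}0.png')
    for n,(x0,y0,x1,y1) in {'g':(225,165,345,265) if c=='scene' else (225,135,305,215),'r':(350,220,445,290) if c=='scene' else (205,125,265,175)}.items():
        cv2.imwrite(f'pics/{c}0{n}.png',cv2.resize(im[y0:y1,x0:x1],None,fx=6,fy=6,interpolation=cv2.INTER_CUBIC))
for c,f,r in [('scene',(275.5,246),(398,255)),('side',(267,203),(234,151))]:
    print(c,'foot',atz(c,f,.014),'ring',atz(c,r,.011))
for t in ['free_ring','gauge_mid']:
    for c in ['scene','side']:
        for r in bot.outline_of(c,t): 
            m=r['region'].astype(np.uint8); print(t,c,r['confidence'],r['xy'],cv2.boundingRect(m))
E
python3 m.py
```

```text
dial (array([0.6007, 0.0092, 0.1932]), [np.float64(0.0022632147509648475), np.float64(0.0022632147509647226)])
mid (array([0.6063, 0.0058, 0.1015]), [np.float64(0.0029213677547259643), np.float64(0.002921367754725914)])
scene foot [0.6107 0.0097 0.014 ] ring [0.6093 0.2763 0.011 ]
side foot [0.5964 0.004  0.014 ] ring [0.5997 0.2687 0.011 ]
free_ring side 0.72 [231.9, 148.9] (215, 139, 39, 28)
gauge_mid scene 0.91 [278.3, 201.9] (265, 177, 39, 79)
gauge_mid side 0.57 [268.3, 170.0] (256, 148, 23, 63)
```

View pics/scene0g.png

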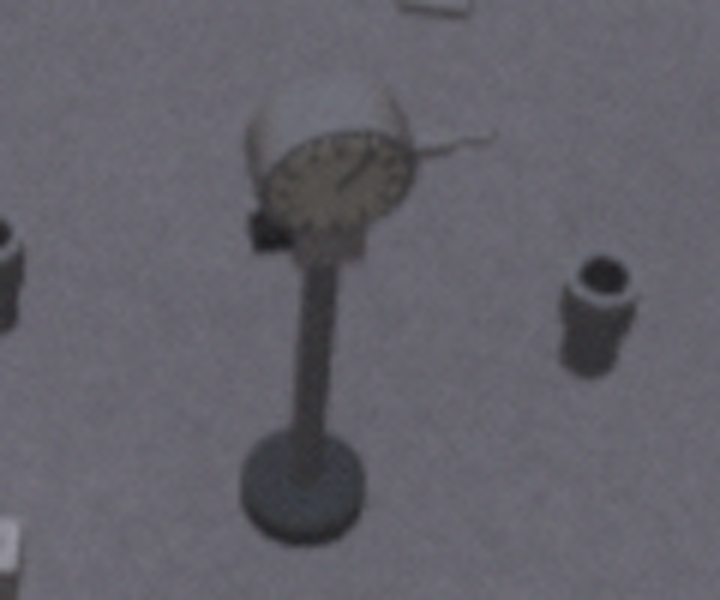

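View pics/side0g.png

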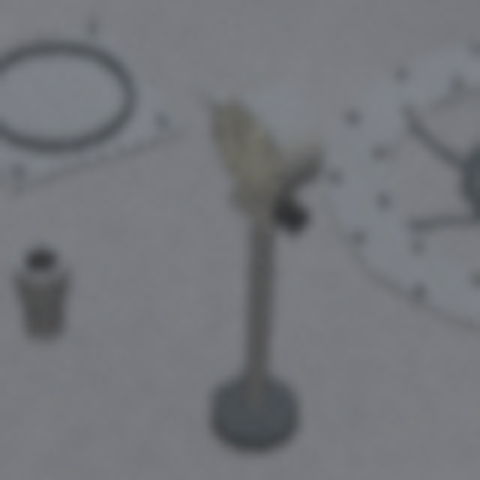

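View pics/scene0r.png

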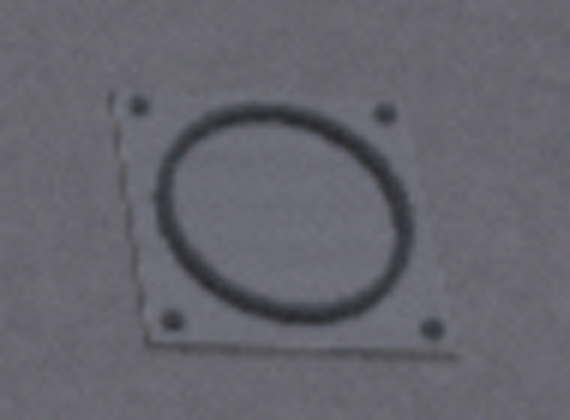

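View pics/side0r.png

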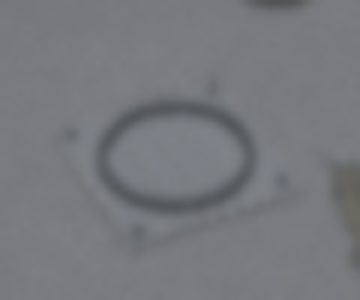

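```bash
cat > m2.py <<'E'
from h import *
from scipy.spatial.transform import Rotation as Ro
np.set_printoptions(precision=4,suppress=True)
print('tip',atz('scene',(306.7,187.2),.194),atz('side',(259.2,150.8),.194), tri([ray('scene',(306.7,187.2)),ray('side',(259.2,150.8))]))
print('ring',atz('scene',(397.2,255.5),.011),atz('side',(234.5,151),.011),tri([ray('scene',(397.2,255.5)),ray('side',(234.5,151))]))
print('foot',tri([ray('scene',(275.5,245.8)),ray('side',(267.3,203.6))]))
print('short foot',atz('scene',(167,225),.019),atz('side',(298,269),.019))
s=bot.observe(); R=Ro.from_quat(s['ee_rot']).as_matrix(); print(R)
P=np.array(bot.calibration('wrist')['pose']); print('cam in tool',R.T@(P[:3,3]-s['ee_pos']),'view',R.T@-P[:3,2])
E
python3 m2.py
```

```text
tip [0.5911 0.06   0.194 ] [0.5876 0.0474 0.194 ] (array([0.5895, 0.0577, 0.1883]), [np.float64(0.0036972764034211413), np.float64(0.0036972764034210463)])
ring [0.6107 0.2744 0.011 ] [0.6013 0.2679 0.011 ] (array([0.6049, 0.2771, 0.0023]), [np.float64(9.842767105844552e-06), np.float64(9.842767105836643e-06)])
foot (array([0.6015, 0.0103, 0.0016]), [np.float64(0.0005858906601750171), np.float64(0.0005858906601748634)])
short foot [ 0.5788 -0.2349  0.019 ] [ 0.5661 -0.2421  0.019 ]
[[-0.9132 -0.     -0.4076]
 [ 0.4076 -0.     -0.9132]
 [ 0.     -1.      0.    ]]
cam in tool [-0.0823 -0.1435  0.0004] view [ 0.3182  0.948  -0.0006]
```

>>> step_arm([
  [0,0,0,0,-0.04,0,0.0854],
  [0,0,0,0,-0.08,0,0.0854],
  [0,0,0,0,-0.12,0,0.0854],
  [0,0.1,0,-0.036,-0.12,0.025,0.0854],
  [0,0.2,0,-0.072,-0.12,0.05,0.0854],
  [0,0.3,0,-0.108,-0.12,0.074,0.0854],
  [0,0.4,0,-0.144,-0.12,0.099,0.0854],
  [0,0.5,0,-0.18,-0.12,0.123,0.0854],
  [0,0.6,0,-0.216,-0.12,0.148,0.0854],
  [0,0.7,0,-0.252,-0.12,0.172,0.0854],
])

```text
t: 1.95
ee_pos: [0.4152, 0.3092, 0.3517]
ee_rot: [0.377, 0.599, -0.598, -0.377]
force: [1.1, 0.2, -0.4]
gripper_width: 1.0
```

```bash
cat > go.py <<'E'
# usage: go.py x y z yaw_deg(of tool z)  -> delta in tool frame from current
import sys
from h import *
from scipy.spatial.transform import Rotation as Ro
s=bot.observe(); R=Ro.from_quat(s['ee_rot']).as_matrix(); a=np.radians(float(sys.argv[4]))
z=np.array([np.cos(a),np.sin(a),0]); y=np.array([0,0,-1.]); T=np.column_stack([np.cross(y,z),y,z])
print('t',s['t'],'pos',np.round(s['ee_pos'],4),'F',np.round(s['force'],1),'w',round(s['gripper_width'],3),'q',np.round(s['joint_pos'],2))
print('yaw tool z',np.degrees(np.arctan2(R[1,2],R[0,2])))
print('rot',np.round(Ro.from_matrix(R.T@T).as_rotvec(),4),'shift',np.round(R.T@(np.array([float(v) for v in sys.argv[1:4]])-s['ee_pos']),4))
E
python3 go.py 0.602 0.01 0.35 -167
```

```text
t 1.95 pos [0.4152 0.3092 0.3517] F [ 1.1  0.2 -0.4] w 1.0 q [ 0.95  0.14 -0.03  0.   -1.4  -0.51]
yaw tool z -154.37497663666116
rot [0.0007 0.2203 0.0003] shift [-0.3506  0.0016 -0.039 ]
```

>>> step_arm([
  [0,0.03,0,-0.044,0,-0.005,0.0854],
  [0,0.06,0,-0.088,0,-0.01,0.0854],
  [0,0.09,0,-0.132,0,-0.015,0.0854],
  [0,0.12,0,-0.176,0,-0.02,0.0854],
  [0,0.15,0,-0.22,0,-0.025,0.0854],
  [0,0.18,0,-0.264,0,-0.03,0.0854],
  [0,0.2,0,-0.308,0,-0.035,0.0854],
  [0,0.22,0,-0.35,0,-0.039,0.0854],
  [0,0.22,0,-0.35,0,-0.039,0.0854],
  [0,0.22,0,-0.35,0,-0.039,0.0854],
])

```text
t: 2.95
ee_pos: [0.6026, 0.012, 0.3507]
ee_rot: [-0.439, -0.554, 0.554, 0.44]
force: [0.1, 0.6, -0.1]
gripper_width: 1.004
```

```bash
cat > look.py <<'E'
import sys
from h import *
n=sys.argv[1]; np.set_printoptions(precision=4,suppress=True)
cal=bot.calibration('wrist'); snap('wrist',n); import pickle; pickle.dump(cal,open(n+'.pkl','wb'))
for t,z in [('gauge_mid',.11),('gauge_dial',.194),('free_ring',.005)]:
    for r in bot.mark_of('wrist',t): print(t,np.round(r['xy'],1),round(r['confidence'],2),atz('wrist',r['xy'],z,cal))
im=cv2.imread(f'pics/{n}.png'); cv2.imwrite(f'pics/{n}b.png',cv2.resize(im,(800,600),interpolation=cv2.INTER_CUBIC))
E
python3 go.py 0.602 0.01 0.35 -167; python3 look.py w1
```

```text
t 2.95 pos [0.6026 0.012  0.3507] F [ 0.1  0.6 -0.1] w 1.004 q [ 0.29  0.29  0.17 -0.   -1.45 -0.06]
yaw tool z -166.88204119990417
rot [-0.001   0.0021  0.0002] shift [-0.0018  0.0007  0.001 ]
gauge_mid [255.1 155.7] 0.9 [0.6065 0.0111 0.11  ]
gauge_mid [229.3 272.9] 0.21 [0.6047 0.1988 0.11  ]
gauge_dial [257.8 170.8] 0.74 [0.6034 0.0088 0.194 ]
free_ring [226.  270.9] 0.96 [0.6074 0.2687 0.005 ]
```

View pics/w1b.png

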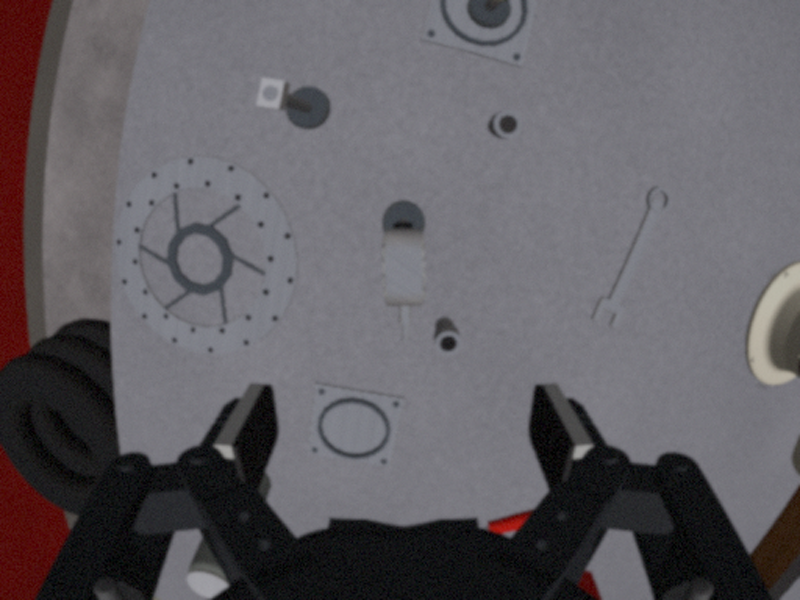

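The wrist view shows the gauge below with its dial edge-on at about (258,171) and the foot at (258,140). The dial edges run along the image columns, so the yaw is nearly right. The empty ring is at (226,274). The two views agree on its position.

```bash
python3 - <<'E'
import cv2
im=cv2.imread('pics/w1.png')
cv2.imwrite('pics/w1g.png',cv2.resize(im[120:225,225:305],None,fx=5.5,fy=5.5,interpolation=cv2.INTER_CUBIC))
cv2.imwrite('pics/w1r.png',cv2.resize(im[235:305,185:270],None,fx=7,fy=7,interpolation=cv2.INTER_CUBIC))
E
```

```text
(no output)
```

View pics/w1g.png

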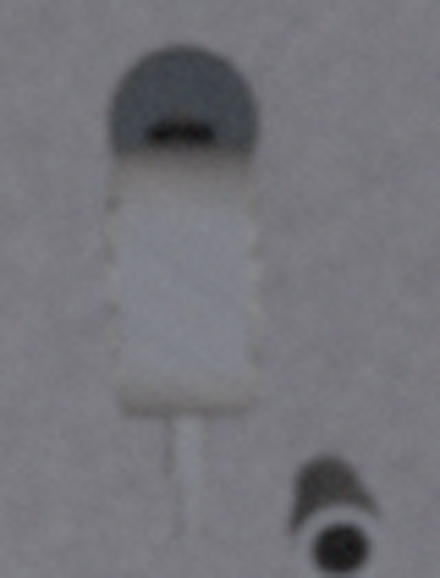

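View pics/w1r.png

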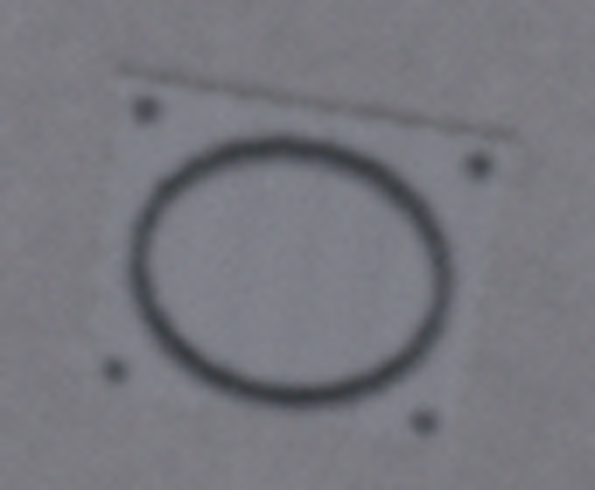

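```bash
python3 - <<'E'
from h import *
import pickle
np.set_printoptions(precision=4,suppress=True)
c=pickle.load(open('w1.pkl','rb'))
print('foot',atz('wrist',(258.5,141.6),.014,c),'ring',atz('wrist',(226.6,273.8),.011,c))
print('plunger base/tip',atz('wrist',(259.2,196),.194,c),atz('wrist',(259.3,217.5),.194,c))
print('dial',atz('wrist',(258.4,171),.194,c))
E
python3 go.py 0.603 0.008 0.25 -166.5
```

```text
foot [0.6026 0.0067 0.014 ] ring [0.6052 0.2711 0.011 ]
plunger base/tip [0.5956 0.0356 0.194 ] [0.5898 0.0601 0.194 ]
dial [0.6027 0.0088 0.194 ]
t 3.15 pos [0.602  0.014  0.3517] F [1.  0.5 0. ] w 1.003 q [ 0.29  0.29  0.17 -0.   -1.45 -0.06]
yaw tool z -166.66377135602775
rot [ 0.0006 -0.0029  0.0001] shift [-0.0061  0.1017  0.0004]
```

>>> step_arm([
  [0,-0.003,0,-0.004,0.03,0,0.0854],
  [0,-0.003,0,-0.004,0.06,0,0.0854],
  [0,-0.003,0,-0.004,0.085,0,0.0854],
  [0,-0.003,0,-0.004,0.1,0,0.0854],
  [0,-0.003,0,-0.004,0.1,0,0.0854],
  [0,-0.003,0,-0.004,0.1,0,0.0854],
])

```text
t: 3.75
ee_pos: [0.6035, 0.0098, 0.2523]
ee_rot: [0.438, 0.556, -0.555, -0.437]
force: [0.5, 0.5, 0.5]
gripper_width: 1.002
```

```bash
python3 look.py w2; for i in 1 2 3; do python3 go.py 0.6026 0.0075 0.214 -166.4; python3 -c "from rig import bot;bot.snapshot('scene')"; done
python3 -c "
import cv2
im=cv2.imread('pics/w2.png');cv2.imwrite('pics/w2g.png',cv2.resize(im[60:300,150:360],None,fx=2.5,fy=2.5,interpolation=cv2.INTER_CUBIC))"
```

```text
gauge_mid [257.6 177.9] 0.8 [0.6041 0.01   0.11  ]
gauge_dial [260.6 210.3] 0.91 [0.6016 0.0099 0.194 ]
free_ring [220.8 304.6] 0.98 [0.6064 0.2706 0.005 ]
t 3.95 pos [0.6038 0.0094 0.2528] F [ 0.7 -0.3  0.2] w 0.999 q [ 0.28  0.33 -0.01  0.   -1.22 -0.05]
yaw tool z -166.56240746323107
rot [ 0.0027 -0.0028 -0.0001] shift [-0.0016  0.0388  0.0017]
t 4.0 pos [0.6037 0.0093 0.2525] F [-0.1 -0.4 -0.6] w 1.001 q [ 0.28  0.33 -0.01  0.   -1.22 -0.05]
yaw tool z -166.5763094776614
rot [ 0.0023 -0.0031 -0.    ] shift [-0.0015  0.0385  0.0016]
t 4.05 pos [0.6036 0.0092 0.2522] F [-0.6 -0.3  0.5] w 1.0 q [ 0.28  0.33 -0.02  0.   -1.22 -0.05]
yaw tool z -166.58762991396472
rot [ 0.0017 -0.0033  0.    ] shift [-0.0014  0.0382  0.0014]
```

View pics/w2g.png

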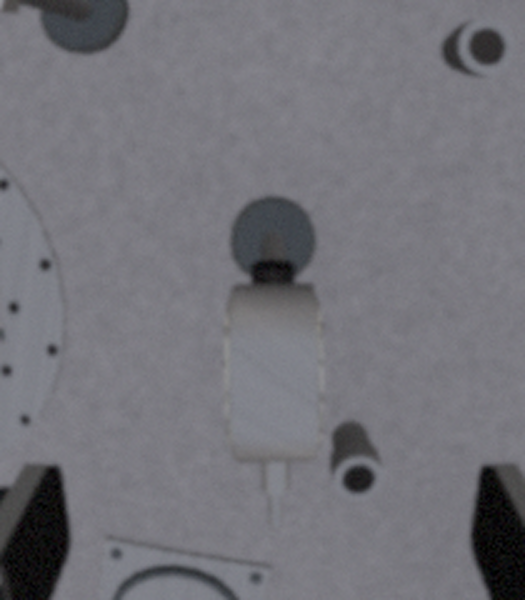

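The dial is centred between the open fingers: finger edges at columns 62 and 480, dial at 274 in the crop. I'll descend and close.

>>> step_arm([
  [0,-0.003,0,-0.001,0.02,0.001,0.0854],
  [0,-0.003,0,-0.0015,0.0385,0.001,0.0854],
  [0,-0.003,0,-0.0015,0.0385,0.001,0.0854],
  [0,-0.003,0,-0.0015,0.0385,0.001,0.06],
  [0,-0.003,0,-0.0015,0.0385,0.001,0.04],
  [0,-0.003,0,-0.0015,0.0385,0.001,0.034],
  [0,-0.003,0,-0.0015,0.0385,0.001,0.03],
  [0,-0.003,0,-0.0015,0.0385,0.001,0.03],
])

```text
t: 4.9
ee_pos: [0.6028, 0.0074, 0.2133]
ee_rot: [0.438, 0.556, -0.555, -0.437]
force: [-0.3, -0.7, -0.7]
gripper_width: 0.353
```

```bash
python3 look.py w3;python3 go.py 0.6026 0.0075 0.214 -166.4
python3 -c "
import cv2
im=cv2.imread('pics/w3.png');cv2.imwrite('pics/w3g.png',cv2.resize(im[120:384,150:360],None,fx=2.2,fy=2.2,interpolation=cv2.INTER_CUBIC))"
```

```text
gauge_mid [259.1 190.7] 0.66 [0.6019 0.0078 0.11  ]
gauge_dial [257.8 236.4] 0.87 [0.6026 0.0093 0.194 ]
gauge_dial [216.7 321.4] 0.2 [0.6152 0.087  0.194 ]
free_ring [217.8 321.2] 0.76 [0.6056 0.2714 0.005 ]
t 5.1 pos [0.6027 0.0074 0.2129] F [ 1.  -0.8 -0. ] w 0.353 q [ 0.28  0.36 -0.08  0.   -1.13 -0.04]
yaw tool z -166.42030668410862
rot [ 0.0001 -0.0004 -0.    ] shift [ 0.0001 -0.0011  0.    ]
```

View pics/w3g.png

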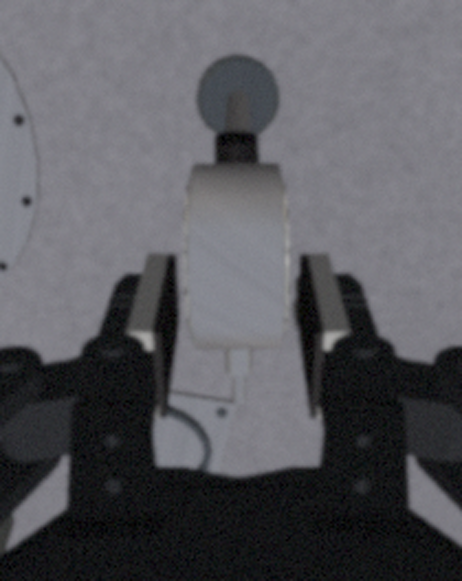

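The pads bracket the dial almost symmetrically. Closing.

>>> step_arm([
  [0,0,0,0,0,0,0.026],
  [0,0,0,0,0,0,0.02],
  [0,0,0,0,0,0,0.01],
  [0,0,0,0,0,0,0.0],
  [0,0,0,0,0,0,0.0],
  [0,0,0,0,0,0,0.0],
])

```text
t: 5.7
ee_pos: [0.6029, 0.0074, 0.2131]
ee_rot: [0.438, 0.556, -0.555, -0.437]
force: [0.3, -0.2, 2.9]
gripper_width: 0.257
```

```bash
python3 look.py w4;python3 go.py 0.6026 0.0075 0.214 -166.4
python3 -c "
import cv2
im=cv2.imread('pics/w4.png');cv2.imwrite('pics/w4g.png',cv2.resize(im[120:384,150:360],None,fx=2.2,fy=2.2,interpolation=cv2.INTER_CUBIC))"
```

```text
gauge_mid [257.4 196.3] 0.79 [0.6022 0.0131 0.11  ]
gauge_dial [256.8 234.4] 0.92 [0.6036 0.008  0.194 ]
free_ring [218.9 320.8] 0.79 [0.6041 0.2698 0.005 ]
t 5.9 pos [0.6029 0.0074 0.2132] F [0.5 0.3 2.6] w 0.257 q [ 0.28  0.36 -0.08  0.   -1.13 -0.04]
yaw tool z -166.41662396386096
rot [ 0.0007 -0.0003 -0.0002] shift [ 0.0002 -0.0008  0.0002]
```

View pics/w4g.png

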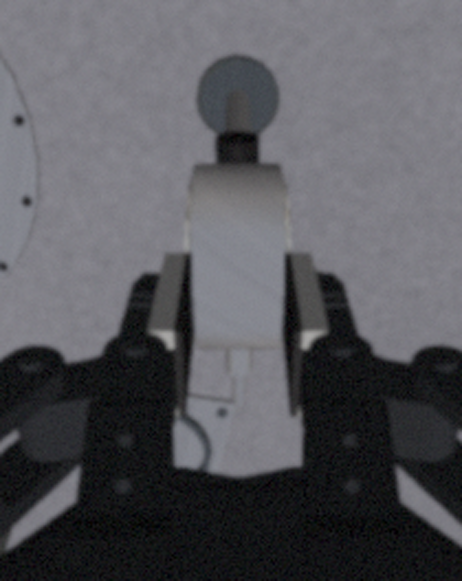

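Gripped: the opening stopped at 22 mm with the pads on both faces. Lifting gently.

>>> step_arm([
  [0,0,0,0,-0.004,0,0],
  [0,0,0,0,-0.012,0,0],
  [0,0,0,0,-0.024,0,0],
  [0,0,0,0,-0.036,0,0],
  [0,0,0,0,-0.048,0,0],
  [0,0,0,0,-0.058,0,0],
  [0,0,0,0,-0.064,0,0],
  [0,0,0,0,-0.064,0,0],
  [0,0,0,0,-0.064,0,0],
  [0,0,0,0,-0.064,0,0],
])

```text
t: 6.9
ee_pos: [0.6022, 0.0073, 0.276]
ee_rot: [-0.437, -0.555, 0.556, 0.438]
force: [0.1, -0.3, -3.1]
gripper_width: 0.25
```

```bash
python3 look.py w5;python3 go.py 0.605 0.271 0.277 -166.4
python3 -c "
from h import *
snap('scene','s5');snap('side','d5')
im=cv2.imread('pics/w5.png');a=cv2.resize(im[80:384,150:360],None,fx=1.9,fy=1.9)
b=cv2.resize(cv2.imread('pics/s5.png')[130:270,220:350],None,fx=3,fy=3)
cv2.imwrite('pics/w5g.png',np.hstack([a,cv2.copyMakeBorder(b,0,a.shape[0]-b.shape[0],0,0,0)]))"
```

```text
gauge_mid [255.8 193.2] 0.8 [0.5986 0.0318 0.11  ]
gauge_dial [257.8 235.5] 0.69 [0.5945 0.04   0.194 ]
gauge_dial [254.6 195. ] 0.67 [0.6055 0.0051 0.194 ]
free_ring [222.7 295.8] 0.57 [0.6033 0.2674 0.005 ]
t 7.1 pos [0.6025 0.0074 0.2763] F [-0.  -1.8 -3. ] w 0.254 q [ 0.28  0.32  0.02 -0.   -1.28 -0.04]
yaw tool z -166.42373381601118
rot [-0.0009 -0.0004  0.    ] shift [ 0.2557 -0.0007 -0.0643]
```

View pics/w5g.png

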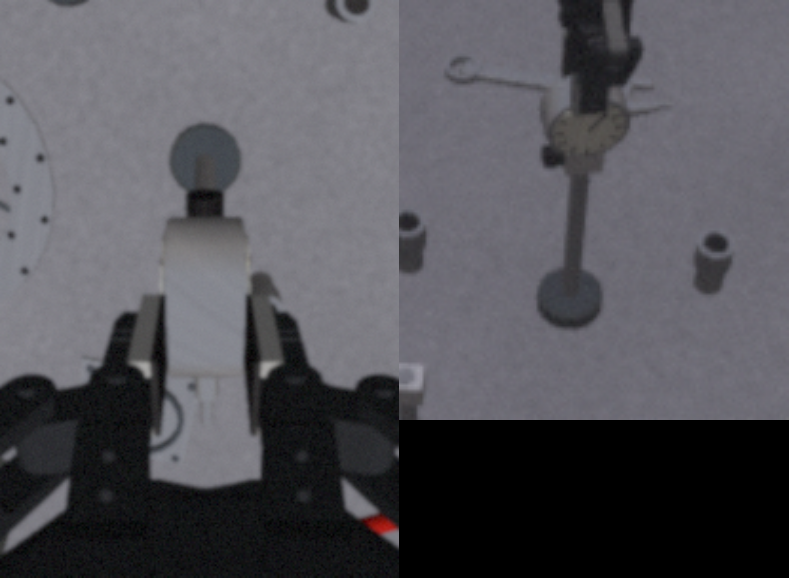

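Weight is about 3 N, so the whole gauge is held. It hangs straight, with the foot still in line with the dial in both views. Carrying it to the ring.

>>> step_arm([
  [0,0,0,0.008,0,-0.002,0],
  [0,0,0,0.024,0,-0.006,0],
  [0,0,0,0.048,0,-0.012,0],
  [0,0,0,0.074,0,-0.0186,0],
  [0,0,0,0.1,0,-0.025,0],
  [0,0,0,0.126,0,-0.0317,0],
  [0,0,0,0.15,0,-0.0377,0],
  [0,0,0,0.17,0,-0.0427,0],
  [0,0,0,0.184,0,-0.0463,0],
  [0,0,0,0.192,0,-0.0483,0],
])

```text
t: 8.2
ee_pos: [0.6044, 0.2071, 0.2766]
ee_rot: [-0.437, -0.556, 0.556, 0.437]
force: [-0.2, -0.8, -3.7]
gripper_width: 0.259
```

```bash
python3 go.py 0.605 0.271 0.277 -166.4
```

```text
t 8.2 pos [0.6044 0.2071 0.2766] F [-0.2 -0.8 -3.7] w 0.259 q [ 0.58  0.38  0.12 -0.   -1.31 -0.34]
yaw tool z -166.34693929248203
rot [-0.0002  0.0009  0.0001] shift [ 0.062  -0.0004 -0.0157]
```

>>> step_arm([
  [0,0,0,0.012,0,-0.003,0],
  [0,0,0,0.03,0,-0.0075,0],
  [0,0,0,0.046,0,-0.0115,0],
  [0,0,0,0.057,0,-0.0145,0],
  [0,0,0,0.062,0,-0.0157,0],
  [0,0,0,0.062,0,-0.0157,0],
  [0,0,0,0.062,0,-0.0157,0],
])

```text
t: 8.9
ee_pos: [0.6052, 0.269, 0.2767]
ee_rot: [-0.437, -0.555, 0.556, 0.437]
force: [-0.4, 0.3, -3.4]
gripper_width: 0.256
```

```bash
python3 go.py 0.605 0.271 0.277 -166.4; python3 look.py w6
python3 -c "
from h import *
snap('scene','s6');snap('side','d6')
im=cv2.imread('pics/w6.png');a=cv2.resize(im[60:384,150:360],None,fx=1.8,fy=1.8)
b=cv2.resize(cv2.imread('pics/s6.png')[140:300,330:460],None,fx=3,fy=3)
cv2.imwrite('pics/w6g.png',np.hstack([a,cv2.copyMakeBorder(b,0,a.shape[0]-b.shape[0],0,0,0)]))"
```

```text
t 8.9 pos [0.6052 0.269  0.2767] F [-0.4  0.3 -3.4] w 0.256 q [ 0.66  0.43  0.18  0.   -1.33 -0.43]
yaw tool z -166.42959134278095
rot [-0.0004 -0.0005 -0.0004] shift [ 0.002  -0.0003 -0.0003]
gauge_mid [256.7 190.8] 0.75 [0.6014 0.2907 0.11  ]
gauge_dial [259.7 235.7] 0.71 [0.5958 0.3018 0.194 ]
free_ring [258.4 155. ] 0.85 [0.6037 0.2723 0.005 ]
```

View pics/w6g.png

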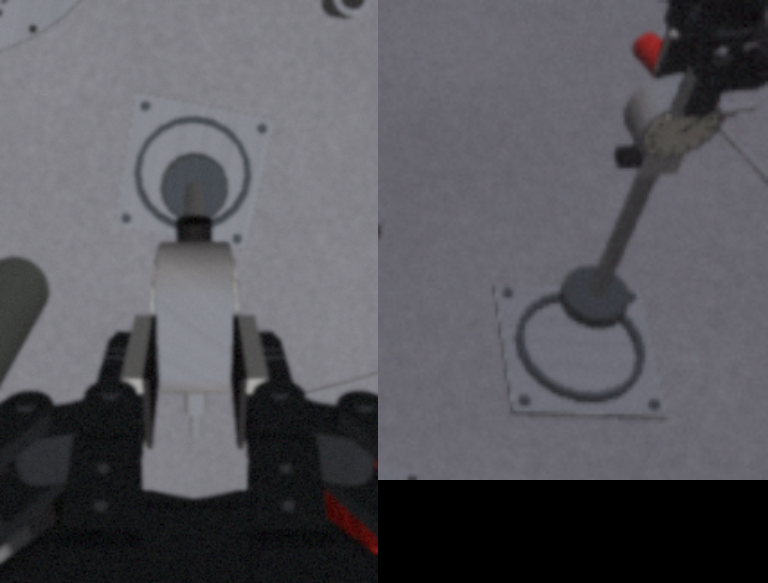

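```bash
python3 - <<'E'
from h import *
import pickle
c=pickle.load(open('w6.pkl','rb'))
print('ring',atz('wrist',(257.2,155.8),.011,c),'foot',atz('wrist',(257.8,163.9),.0775,c))
E
python3 go.py 0.605 0.271 0.218 -166.4
```

```text
ring [0.60536921 0.27260162 0.011     ] foot [0.60551942 0.26837615 0.0775    ]
t 9.2 pos [0.6053 0.2688 0.277 ] F [-0.4  0.5 -3.6] w 0.258 q [ 0.66  0.43  0.18  0.   -1.33 -0.43]
yaw tool z -166.45311907425443
rot [ 0.0001 -0.0009  0.    ] shift [ 0.0022  0.059  -0.0002]
```

The foot sits over the ring about 4 mm short in y. Correcting that while lowering to about 4 mm above the plate.

>>> step_arm([
  [0,0,0,0.0035,0.004,0,0],
  [0,0,0,0.0035,0.012,0,0],
  [0,0,0,0.0035,0.022,0,0],
  [0,0,0,0.0035,0.032,0,0],
  [0,0,0,0.0035,0.042,0,0],
  [0,0,0,0.0035,0.05,0,0],
  [0,0,0,0.0035,0.0545,0,0],
  [0,0,0,0.0035,0.0545,0,0],
  [0,0,0,0.0035,0.0545,0,0],
])

```text
t: 10.1
ee_pos: [0.6047, 0.2728, 0.2227]
ee_rot: [0.438, 0.556, -0.555, -0.437]
force: [-1.2, -0.8, -3.2]
gripper_width: 0.253
```

```bash
python3 go.py 0.605 0.272 0.218 -166.4; python3 look.py w7
python3 -c "
from h import *
snap('scene','s7')
im=cv2.imread('pics/w7.png');a=cv2.resize(im[60:384,150:360],None,fx=1.8,fy=1.8)
b=cv2.resize(cv2.imread('pics/s7.png')[140:300,330:460],None,fx=3,fy=3)
cv2.imwrite('pics/w7g.png',np.hstack([a,cv2.copyMakeBorder(b,0,a.shape[0]-b.shape[0],0,0,0)]))"
```

```text
t 10.1 pos [0.6047 0.2728 0.2227] F [-1.2 -0.8 -3.2] w 0.253 q [ 0.67  0.46  0.1   0.   -1.21 -0.43]
yaw tool z -166.4161150071592
rot [ 0.0008 -0.0003  0.    ] shift [-0.0008  0.0047 -0.0001]
gauge_mid [256.8 192.6] 0.87 [0.6046 0.2785 0.11  ]
gauge_dial [258.5 234.9] 0.59 [0.6031 0.2782 0.194 ]
```

View pics/w7g.png

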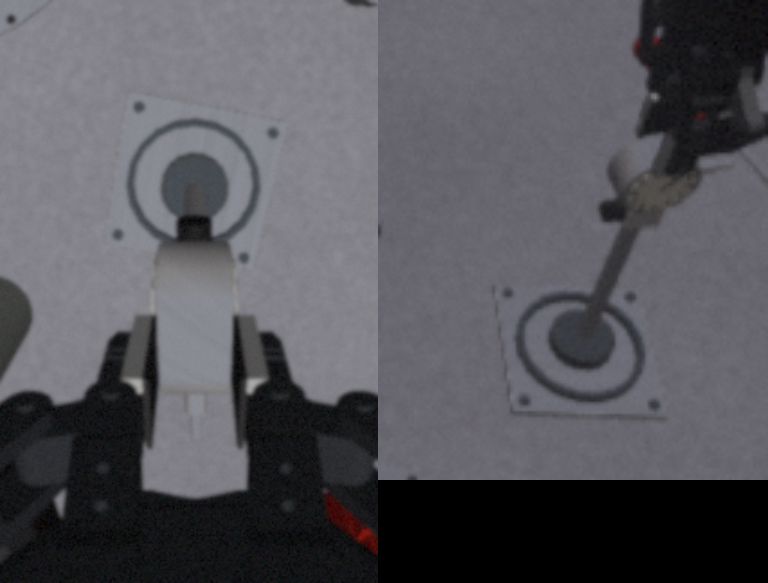

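Both views show the foot well centred inside the ring. Lowering in 1 mm steps to contact.

>>> step_arm([
  [0,0,0,0,0.001,0,0],
  [0,0,0,0,0.002,0,0],
  [0,0,0,0,0.003,0,0],
  [0,0,0,0,0.0036,0,0],
  [0,0,0,0,0.004,0,0],
  [0,0,0,0,0.004,0,0],
  [0,0,0,0,0.004,0,0],
])

```text
t: 11.05
ee_pos: [0.6044, 0.2727, 0.2183]
ee_rot: [0.437, 0.556, -0.556, -0.437]
force: [-0.0, -0.4, -2.7]
gripper_width: 0.255
```

>>> step_arm([
  [0,0,0,0,0.0004,0,0],
  [0,0,0,0,0.0008,0,0],
  [0,0,0,0,0.0008,0,0],
])

```text
t: 11.35
ee_pos: [0.6047, 0.2727, 0.2182]
ee_rot: [0.438, 0.556, -0.555, -0.437]
force: [-0.1, 0.6, -1.0]
gripper_width: 0.255
```

>>> step_arm([
  [0,0,0,0,0.0004,0,0],
  [0,0,0,0,0.0004,0,0],
  [0,0,0,0,0.0004,0,0],
])

```text
t: 11.65
ee_pos: [0.6048, 0.2727, 0.2181]
ee_rot: [0.438, 0.556, -0.555, -0.437]
force: [0.0, 0.5, 3.0]
gripper_width: 0.255
```

```bash
python3 go.py 0.605 0.272 0.218 -166.4; python3 -c "
from rig import bot
for i in range(3): bot.snapshot('side'); print(bot.observe()['force'])"
```

```text
t 11.65 pos [0.6048 0.2727 0.2181] F [0.  0.5 3. ] w 0.255 q [ 0.67  0.46  0.09  0.   -1.2  -0.43]
yaw tool z -166.41113935952842
rot [ 0.0016 -0.0002  0.0001] shift [-0.0008  0.0001 -0.    ]
[-0.56428806 -0.54338151  4.40039317]
[0.06390238 0.34532775 3.50185107]
[-1.50025733 -1.15198323  5.18187786]
```

The plate now carries the load (force +3 to +5 N). Opening slowly.

>>> step_arm([
  [0,0,0,0,0,0,0.022],
  [0,0,0,0,0,0,0.024],
  [0,0,0,0,0,0,0.026],
  [0,0,0,0,0,0,0.028],
  [0,0,0,0,0,0,0.032],
  [0,0,0,0,0,0,0.038],
  [0,0,0,0,0,0,0.046],
  [0,0,0,0,0,0,0.054],
  [0,0,0,0,0,0,0.06],
  [0,0,0,0,0,0,0.06],
])

```text
t: 12.8
ee_pos: [0.6044, 0.2727, 0.2172]
ee_rot: [0.437, 0.556, -0.556, -0.437]
force: [-0.4, -0.0, -0.8]
gripper_width: 0.706
```

```bash
python3 go.py 0.605 0.272 0.218 -166.4; python3 look.py w8
python3 -c "
from h import *
snap('scene','s8')
im=cv2.imread('pics/w8.png');a=cv2.resize(im[60:384,150:360],None,fx=1.8,fy=1.8)
b=cv2.resize(cv2.imread('pics/s8.png')[140:300,330:460],None,fx=3,fy=3)
cv2.imwrite('pics/w8g.png',np.hstack([a,cv2.copyMakeBorder(b,0,a.shape[0]-b.shape[0],0,0,0)]))"
```

```text
t 12.8 pos [0.6044 0.2727 0.2172] F [-0.4 -0.  -0.8] w 0.706 q [ 0.67  0.46  0.09 -0.   -1.2  -0.43]
yaw tool z -166.42021920691028
rot [ 0.0001 -0.0004  0.0001] shift [-0.0008 -0.0008 -0.0004]
gauge_mid [256.5 191.6] 0.6 [0.6051 0.2757 0.11  ]
```

View pics/w8g.png

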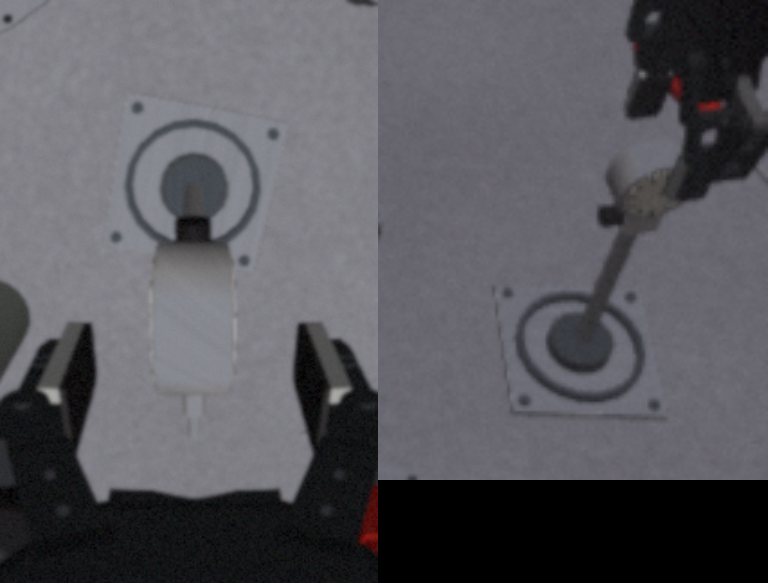

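Released; it stands in the middle of the ring with both pads clear. Retreating straight up.

>>> step_arm([
  [0,0,0,0,-0.008,0,0.06],
  [0,0,0,0,-0.025,0,0.06],
  [0,0,0,0,-0.045,0,0.06],
  [0,0,0,0,-0.07,0,0.06],
  [0,0,0,0,-0.1,0,0.06],
  [0,0,0,0,-0.12,0,0.06],
  [0,0,0,0,-0.12,0,0.06],
  [0,0,0,0,-0.12,0,0.06],
])

```text
t: 13.85
ee_pos: [0.6042, 0.2728, 0.3374]
ee_rot: [0.437, 0.556, -0.555, -0.438]
force: [-0.0, -0.2, -0.5]
gripper_width: 0.706
```

```bash
python3 go.py 0.605 0.272 0.34 -166.4; python3 look.py w9
python3 -c "
from h import *
snap('scene','s9'); snap('side','d9')
for c in ['scene','side']:
  for t in ['gauge_mid','gauge_dial','free_ring','short_mid']: print(c,t,[np.round(r['xy'],1).tolist() for r in bot.mark_of(c,t)])
a=cv2.imread('pics/w9.png');b=cv2.imread('pics/s9.png')
cv2.imwrite('pics/w9g.png',np.hstack([cv2.resize(a,(400,300)),cv2.resize(b,(400,300))]))"
```

```text
t 13.85 pos [0.6042 0.2728 0.3374] F [-0.  -0.2 -0.5] w 0.706 q [ 0.67  0.41  0.3  -0.   -1.47 -0.43]
yaw tool z -166.4213222384212
rot [ 0.0005 -0.0004  0.0009] shift [-0.0009 -0.0026 -0.0006]
gauge_mid [254.  161.2] 0.67 [0.6087 0.2767 0.11  ]
gauge_dial [253.4 179.1] 0.57 [0.6084 0.2757 0.194 ]
free_ring [257.4 143.9] 0.9 [0.6058 0.2712 0.005 ]
free_ring [257.  161.5] 0.44 [0.5996 0.2999 0.005 ]
scene gauge_mid [[409.3, 228.4]]
scene gauge_dial [[420.9, 199.7]]
scene free_ring [[394.3, 255.6]]
scene short_mid [[164.2, 212.0], [103.7, 225.2]]
side gauge_mid [[235.5, 129.0]]
side gauge_dial [[232.7, 106.7]]
side free_ring [[233.9, 151.9]]
side short_mid [[338.4, 297.3]]
```

View pics/w9g.png

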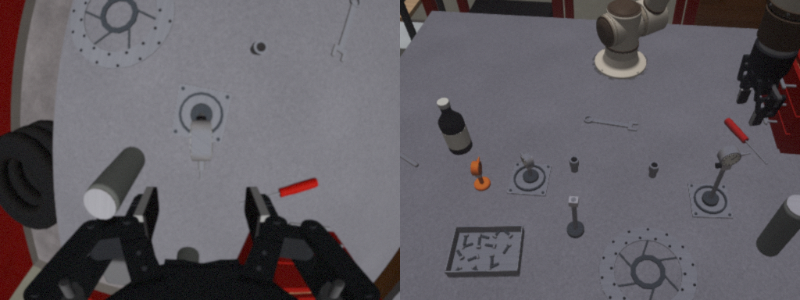

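View pics/d9.png

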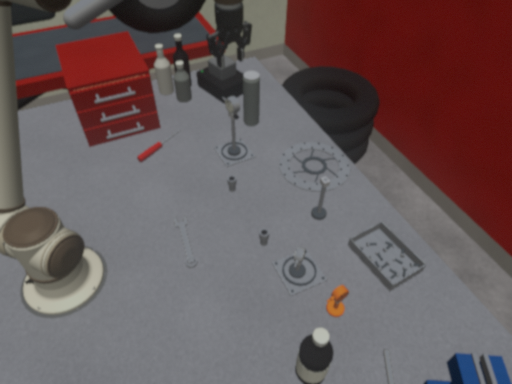

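The gauge stands upright in the middle of the ring, the short gauge is where it was (scene pixel (164,212) against (163.6,213) at the start), and the gripper is well clear. Handing in.

```bash
python3 -c "from rig import bot; print(bot.close_job())"
```

```text
the job is handed in; nothing more can be done
None
```

I picked up the tall gauge by its dial faces and lifted it about 64 mm. I carried it level to the empty plate, lowered it until the plate carried its weight (+3 to +5 N), opened slowly and backed straight up. The job was handed in at about 14.5 s; no verdict is reported.

- **Position:** With the gauge held just above the plate, the wrist and scene pictures showed the foot centred in the ring. The released tool pose was (0.604, 0.273), and I measured the ring centre at about (0.605, 0.272). I did not re-measure the axis to the millimetre after release.
- **Height and upright:** The tool stopped 5 mm higher than at the grasp, which matches the plate thickness. The gauge looks upright in all three views, but I did not measure its tilt.
- **Clear of everything:** The wrist force was about zero after backing up, and the gripper is roughly 120 mm above where it let go.
- **Short gauge:** It had not moved to within about a pixel in the scene picture. In the last side picture the network reported only the orange look-alike under that name, but the gauge is still visible standing in its ring.
- **Disagreement:** The fixed cameras' positions on the bench differed by about 10 to 14 mm when the height was assumed, so I relied on the wrist camera up close.

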